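# Put the desk pencil sharpener back together

## Task

The pencil sharpener on the drawing desk has been opened for cleaning. Stand the cutter cartridge back in its well, all the way down, then put the cover on and press it straight down until it is fully home and both red clip arms have snapped under the rim, without forcing it: the plastic is brittle. Let go of everything and leave the other things on the desk as they are.

Things in the scene. Friction and masses are not known exactly. Their poses are not given: they have to be found in the camera images.
- deck (a point): Centre of the flat deck (96 mm along x, 73 mm along y) of the open pencil sharpener, a dark grey case 106 x 86 mm in plan, fastened to the desk; the deck is about 78 mm above the desk. z up, x along the long side, amber shavings window at -x.
- housing (a joint): How far the sharpener's case is pushed down on its soft rubber feet, in m: 0 unloaded, about 1 mm per 8 N, springs back. It sinks under the cover while this is pressed. Past 3.1 mm (some 22 N of push) the plastic cracks.
- well_floor (a point): Centre of the floor of the cutter well: a round bore in the centre of the deck, 27 mm across with a chamfered mouth, 26 mm deep. Axes as the deck's.
- rim_left (a point): Outer lower edge, at mid-length, of the snap rim on the deck's +y side; the same rim runs along the -y side. Its outside slants from 36.6 mm off the centre line at deck level to 40 mm at 6.5 mm below; underside 7 mm below the deck, a groove beneath.
- cutter: Cutter cartridge standing on the desk, 50 mm tall, about 70 g. Origin: centre of its underside, z up. Lower 26 mm: steel cutter, 24 mm across, foot chamfered; upper 24 mm: orange grip, 20 mm across. Fully down, its origin is at the well floor and only the orange grip stands above the deck.
- cover: Pale grey shell, 106 x 72 mm, about 150 g, standing on its two end skirts. Origin: centre of the seating plane (lower edge of the side walls), 18.5 mm above the skirts' lower edge; z up, x along its long side, clips at +y and -y. Roof 33 mm above the origin. Home: its origin is at the deck's and its axes are parallel, either way round. The flared skirts pass the deck's ends with 2 mm play each.
- port_top (a point): Centre of the top of the dark grey pencil port on the cover's roof, the block to grip: 40 mm (cover's x) by 32 mm (y), from 33 to 61 mm above the cover's origin. Pressing down, the force grows to some 13 to 19 N while the clips ride over the rim, drops as they snap in, then the cover lands on the deck. More than about 22 N of push cracks the plastic.
- clip_left (a joint): Red spring clip arm on the cover's +y side, 24 mm wide, hinged 14 mm above the cover's origin. Angle in rad: 0 at rest (hook inward), grows to about 0.14 as the hook is spread over the rim, back to 0 when snapped under it. Hook 3 mm deep, its top 7.8 mm below the cover's origin.
- clip_right (a joint): The same clip arm on the cover's -y side, same meaning.
- marker_block: Bystander: wooden block 60 x 250 mm with a row of upright markers, 118 mm tall. Origin: centre of the underside.
- pencil_cup: Bystander: black cup of 76 mm diameter full of pencils, about 180 mm tall. Origin: centre of the underside.
- mini_helmet: Bystander: red miniature helmet, 110 mm diameter, 103 mm tall. Origin: centre of the underside.
- baseball: Bystander: white ball of 74 mm diameter on a white stand, 99 mm tall in all. Origin: centre of the underside.
- eraser: Bystander: eraser in a blue sleeve, 24 x 56 x 12 mm, lying flat. Origin: underside.
- marker: Bystander: marker pen with a pink cap, 127 x 15 x 15 mm, lying along its x. Origin: underside.

How it is judged (in metres and radians):
On the way, in this order (a step that is already met when the one before it is completed fails the run):
1. the cutter stands fully down in its well (z of cutter in the frame of deck below -0.0235 m and horizontal distance between cutter and deck below 0.004 m and angle between cutter's own z axis and vertical below 0.1 rad), for 0.2 s.
2. the cover is fully home with both clip arms snapped under the rim (z of cover in the frame of deck below 0.0015 m and horizontal distance between cover and deck below 0.004 m and value of joint each of clip_left, clip_right below 0.05 rad), for 0.2 s.
At the end, for the whole second after the job is handed in: The cutter is upright and fully down in its well (within 2.5 mm, 4 mm sideways), the cover lies home on the deck (within 1.5 mm in height, 4 mm sideways, parallel to the housing), both clip arms have sprung back under the rim (below 0.05 rad), and everything is at rest (all of step 1 and all of step 2 and z of cover in the frame of deck above -0.002 m and angle between the x axis of cover and the x axis of deck, either way round below 0.06 rad and angle between the z axis of cover and the z axis of deck, either way round below 0.03 rad and linear speed of each of cover, cutter below 0.02 m/s); the robot touches nothing.
It fails at once if the cover or the cutter is forced: the sharpener is pushed down on its feet with more than about 22 N (value of joint housing above 0.0031 m).
It fails at once if a bystander is moved by more than 20 mm (distance of any of marker_block, pencil_cup, mini_helmet, baseball, eraser, marker from where it was at the start of the episode above 0.02 m).
It also fails if it takes over 72 s, if anything falls off the work surface, if the arm or the gripper's body presses on something with over 40 N, if the wrist force passes 120 N, or if a joint passes its speed limit or range.

## Robot

A 6-joint arm with a two-finger parallel gripper is mounted at the origin on the work surface. World frame = base frame: x ahead of the robot, y to its left, z up, the work surface at z = 0. Lengths are in m, angles in degrees, forces in N, time in s.
With the tool pointing down it reaches from about 0.25 to 0.725 m from the base axis. Payload 9.7 kg.
Tool frame: the origin (TCP) lies at the very end of the fingers, on their centre line; the grasp point (between the pads) lies 19 mm behind it; z points along the fingers, x is the direction in which the jaws open and shut, and the axes are right-handed (so a half turn about z gives the same grasp; the last joint's range is limited). The gripper opens to 85 mm and grips with 20 to 120 N. Pads are 22 mm wide; open, the fingers measure 114 mm over their backs; the gripper's body (76 mm by 85 mm) begins 54 mm behind the grasp point. The pads swing forward as they close: fully open they stand 13 mm farther back than shut.
Start: joints at [63.999, 4.979, 10.078, 95.1, 0, 90], TCP at [0.241, 0.494, 0.231] pointing down, gripper open.
Joint ranges: [-179.16, 179.16], [-48.56, 103.87], [-65.8, 70.77], [-126.05, 130.52], [-82.76, 87.17], [-180, 180]. Speed limits (degrees/s): [127.2, 127.2, 147.25, 180, 180, 180].

## Interface

Orientations are given as [roll, pitch, yaw] about the fixed x, y, z axes, in that order (R = Rz(yaw) Ry(pitch) Rx(roll)).
In Python, from station import * gives the robot as it stands.
- The arm moves only by the tool arm_command, never from a script. Its argument "moves" is a list of rows, each a list of 7 numbers: the turn, a rotation vector about the tool's x, y, z in rad, then the shift along the tool's x, y, z in mm, then the opening, from 0 (shut) to 1 (fully open). In form: [[rx, ry, rz, tx, ty, tz, jaw], ...]. A call has 1 to 12 rows; each row shifts and turns the pose as measured when the row begins, along the tool's axes as they then stand; what a row does not reach is not made up. A row lasts 1/10 s, in which the tool goes at most 50 mm and 8.59 degrees, less where a joint would pass 70% of its speed; a pose out of reach is approached as far as the arm can. A call with a gripper value outside its range is refused whole. The fingers move at their own pace and stop on an object; "newtons" is the grip in N (left out, the last holds). Time passes only in rows, so rows that do not move let the fingers close. It gives the time, the measured TCP pose, the force and the opening at its end, in the units of the state.
- get_obs(): the state, without advancing time (a new reading comes with each control period).
- read_camera(name): name is "scene" or "top"; returns a dict with "frame" (400x640x3 uint8, red, green, blue), "K" (3x3 intrinsics, pixels), "R" (3x3) and "t" (3): a world point X has camera coordinates R X + t. Camera axes: x right, y down, z forward; pixel columns grow to the right and rows downward; lengths in m; the calibration is good to about 2 mm. A picture is of the moment at which its call begins. There is no depth.
- finish_job(): hands the job in, once; it reports no verdict.
The state is a dict: "clock": time; "joint_pos": joint angles; "qd": joint speeds; "joint_torque": joint torques, N m; "tcp_pos": TCP position; "tool_rot": TCP orientation; "wrist_force": force on the tool from outside, world axes, zero at the start; "torque": the same for the moment, N m; "finger_gap": finger opening in m.
Only numpy, scipy, OpenCV 4.12 (cv2) and the standard library are available. Lean on these libraries where they do the work, as an engineer would, in place of code of your own. Each camera call takes 0.05 s, during which the arm holds its last target.

## Working session

There is one attempt and no reset: what is moved stays moved. The work goes in short steps, Python scripts to look and compute and a tool call to move; the robot and the scene stay as the last step left them, time stands still between calls to the robot, and variables do not carry over. Pictures are saved under pics/ and viewed, and the job is handed in when it is done.

Besides the shell and the picture viewer there is one more tool, called as name(argument=value, ...), one argument or row to a line, values as JSON. arm_command: Moves the arm, as the interface text tells. Its arguments: {"type":"object","properties":{"moves":{"type":"array"},"newtons":{"type":"number"}},"required":["moves"]}

```bash
mkdir -p pics; ls; python3 - <<'E'
from station import *
import cv2
o=get_obs();print(o)
for n in("scene","top"):
    c=read_camera(n);cv2.imwrite(f"pics/{n}0.png",c["frame"][:,:,::-1]);print(n,c["K"],c["R"],c["t"])
E
```

```text
pics
{'clock': 0.0, 'joint_pos': array([ 6.39973790e+01,  5.01076903e+00,  1.00356303e+01,  9.51002156e+01,
       -3.29494599e-04,  9.00009795e+01]), 'qd': array([ 0.04911701,  0.07032821, -0.05656563,  0.07971804, -0.02828342,
        0.02351059]), 'joint_torque': array([ 1.69086834e-04, -5.20383811e+01,  4.64811087e+01,  1.60628400e-02,
        2.37416725e-05, -1.77004642e-05]), 'tcp_pos': array([0.24102843, 0.49412041, 0.23059679]), 'tool_rot': array([1.79999669e+02, 7.53543696e-02, 6.39963995e+01]), 'wrist_force': array([1.26733292, 0.37465511, 0.23508372]), 'torque': array([-0.04681701,  0.00506308, -0.05429841]), 'finger_gap': 0.08557939025361129}
scene [[485.87883146   0.         313.0461612 ]
 [  0.         485.87883146 208.5097816 ]
 [  0.           0.           1.        ]] [[ 1.34883337e-01  9.90861121e-01 -8.50620101e-04]
 [ 8.11665342e-01 -1.10982199e-01 -5.73482628e-01]
 [-5.68336043e-01  7.66628317e-02 -8.19217280e-01]] [-0.06261467 -0.42333711  1.57732658]
top [[499.02839401   0.         317.3078119 ]
 [  0.         499.02839401 196.68676976]
 [  0.           0.           1.        ]] [[ 0.01201619 -0.99990951 -0.00604862]
 [-0.9884697  -0.01096517 -0.15102125]
 [ 0.15094126  0.00779357 -0.98851201]] [-0.03451213  0.54994031  1.29663248]
```

View pics/scene0.png

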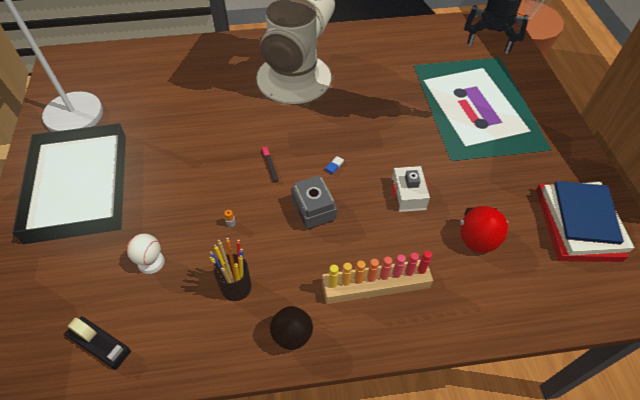

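View pics/top0.png

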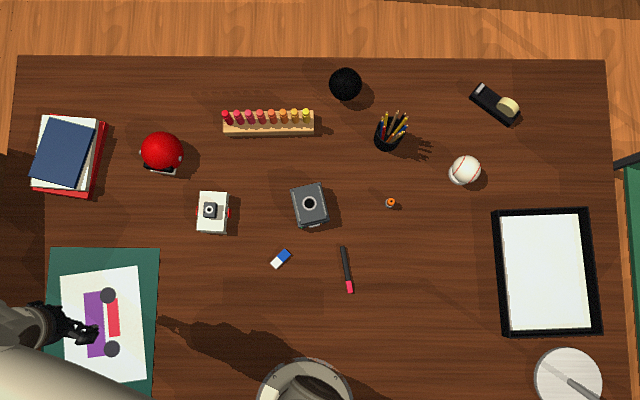

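```bash
python3 - <<'E'
import cv2,numpy as np
t=cv2.imread("pics/top0.png");s=cv2.imread("pics/scene0.png")
f=lambda im,x,y,w,h,k:cv2.resize(im[y:y+h,x:x+w],None,fx=k,fy=k,interpolation=cv2.INTER_CUBIC)
a=f(t,185,175,60,70,4.2);b=f(t,280,175,60,70,4.2);c=f(t,365,175,60,70,4.2)
d=f(s,380,155,60,70,4.2);e=f(s,285,165,60,70,4.2);g=f(s,205,185,60,70,4.2)
cv2.imwrite("pics/z.png",np.vstack([np.hstack([a,b,c]),np.hstack([d,e,g])]))
E
```

```text
(no output)
```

View pics/z.png

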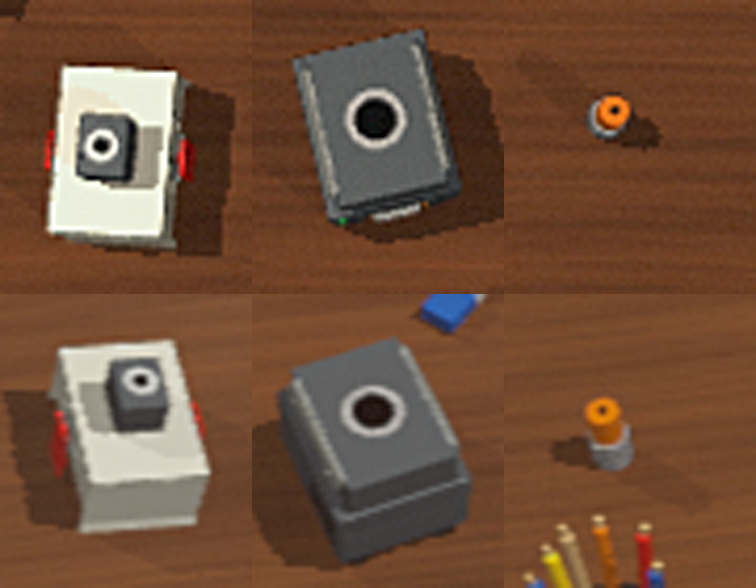

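```bash
cat > h.py <<'E'
import numpy as np,cv2
from station import *
def ray(c,p,z):
    R,t,K=c["R"],c["t"],c["K"]; o=-R.T@t; d=R.T@np.linalg.inv(K)@np.array([p[0],p[1],1.])
    return o+d*(z-o[2])/d[2]
def tri(cs,ps):
    A=np.zeros((3,3));b=np.zeros(3)
    L=[]
    for c,p in zip(cs,ps):
        o=-c["R"].T@c["t"];d=c["R"].T@np.linalg.inv(c["K"])@np.array([p[0],p[1],1.]);d/=np.linalg.norm(d)
        P=np.eye(3)-np.outer(d,d);A+=P;b+=P@o;L.append((o,P))
    X=np.linalg.solve(A,b);return X,[np.linalg.norm(P@(X-o))*1000 for o,P in L]
def cen(m,box):
    x,y,w,h=box; q=np.zeros_like(m);q[y:y+h,x:x+w]=m[y:y+h,x:x+w]
    n,l,s,c=cv2.connectedComponentsWithStats(q.astype(np.uint8),connectivity=8)
    i=1+np.argmax(s[1:,4]);return c[i],s[i],(l==i)
E
python3 - <<'E'
from h import *
t=read_camera("top");s=read_camera("scene")
def dark(c,box,thr):
    g=c["frame"].astype(int).max(2);x,y,w,h=box;
    # weighted darkness inside the ring
    sub=np.clip(thr-g[y:y+h,x:x+w],0,None).astype(float);yy,xx=np.mgrid[y:y+h,x:x+w]
    return np.array([(sub*xx).sum(),(sub*yy).sum()])/sub.sum()
# ring masks : bright
def hsv(c):return cv2.cvtColor(c["frame"],cv2.COLOR_RGB2HSV)
for nm,bt,bs,z in(("well",(300,193,20,22),(303,183,22,20),.078),("port",(203,204,12,12),(405,168,16,14),.0795)):
    pp=[]
    for c,b in((t,bt),(s,bs)):
        g=c["frame"].min(2); m=(g>(125 if nm=="well" else 140))
        ce,st,l=cen(m,b); cn,_=cv2.findContours(l.astype(np.uint8),cv2.RETR_EXTERNAL,cv2.CHAIN_APPROX_NONE)
        e=cv2.fitEllipse(max(cn,key=len)); print(nm,ce,st,e); pp.append(e[0])
    print(tri((t,s),pp),ray(t,pp[0],z),ray(s,pp[1],z))
# cutter orange
pp=[]
for c,b in((t,(380,190,25,25)),(s,(220,200,25,30))):
    h=hsv(c);m=(h[...,0]>5)&(h[...,0]<18)&(h[...,1]>200)&(h[...,2]>170)
    ce,st,l=cen(m,b);print("cut",ce,st);x,y,w,hh=b
    print(ce); 
E
```

```text
well [308.89873418 202.83544304] [302 196  15  15  79] ((308.95947265625, 202.77784729003906), (13.56669807434082, 13.736566543579102), 163.01495361328125)
well [313.29113924 192.63291139] [306 187  16  12  79] ((313.3594970703125, 192.5119171142578), (11.327343940734863, 14.790502548217773), 92.45897674560547)
(array([ 0.52811367, -0.00739582,  0.08026536]), [np.float64(0.4425298701601138), np.float64(0.4425298701600967)]) [ 0.52847134 -0.00689905  0.078     ] [ 0.52640346 -0.0076089   0.078     ]
port [208.6  209.25] [205 206   8   8  40] ((208.59938049316406, 209.26861572265625), (6.987973690032959, 7.639101505279541), 61.20932388305664)
port [413.90322581 170.66129032] [405 168  16  13  62] ((412.1387023925781, 175.24685668945312), (15.920945167541504, 17.23041534423828), 75.61493682861328)
(array([0.5078629 , 0.25157113, 0.08059422]), [np.float64(1.777846463654031), np.float64(1.7778464636539077)]) [0.50831967 0.25362201 0.0795    ] [0.50708046 0.25011183 0.0795    ]
cut [390.82857143 201.02857143] [388 198   7   7  35]
[390.82857143 201.02857143]
cut [228.13157895 212.5       ] [224 210   9   6  38]
[228.13157895 212.5       ]
```

```bash
python3 - <<'E'
import cv2,numpy as np
t=cv2.imread("pics/top0.png");s=cv2.imread("pics/scene0.png")
f=lambda im,x,y,w,h,k:cv2.resize(im[y:y+h,x:x+w],None,fx=k,fy=k,interpolation=cv2.INTER_NEAREST)
cv2.imwrite("pics/z2.png",np.hstack([f(t,378,190,26,26,15),f(s,217,203,26,26,15)]))
cv2.imwrite("pics/z3.png",np.hstack([f(t,190,183,50,57,8),f(t,285,178,48,57,8)]))
E
```

```text
(no output)
```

View pics/z2.png

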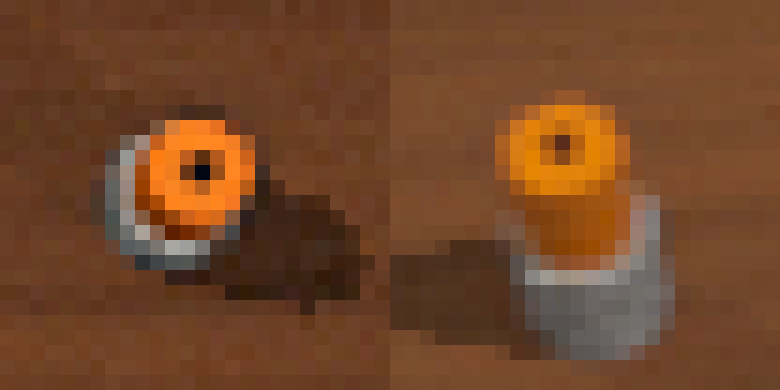

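View pics/z3.png

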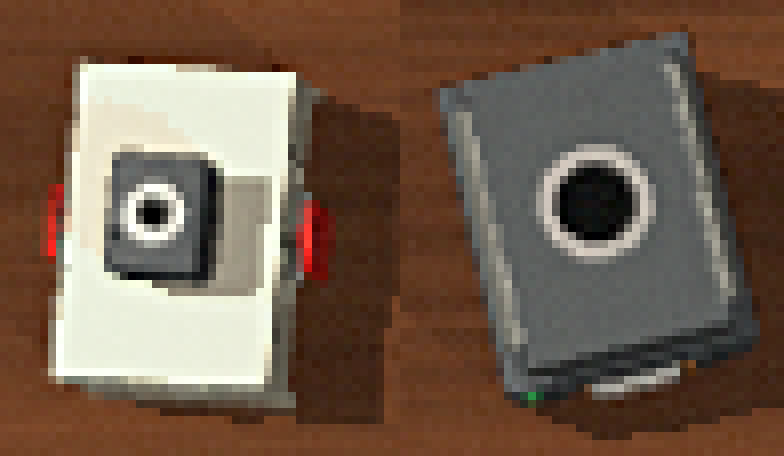

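```bash
python3 - <<'E'
from h import *
t=read_camera("top");s=read_camera("scene")
for n,p in(("cut",((391.0,200.9),(228.1,212.5))),):
    print(n,tri((t,s),p),ray(t,p[0],.05),ray(s,p[1],.05))
# port in scene by tighter threshold
g=s["frame"].min(2); print(g[166:184,404:424])
def edge(c,m,z,box):
    ce,st,l=cen(m,box); cn,_=cv2.findContours(l.astype(np.uint8),cv2.RETR_EXTERNAL,cv2.CHAIN_APPROX_NONE)
    k=max(cn,key=len)[:,0,:]; P=np.array([ray(c,p,z)[:2] for p in k]).astype(np.float32)
    r=cv2.minAreaRect(P*1000); print(st,r)
f=t["frame"].astype(int)
print("roof");edge(t,(f.min(2)>165),.0515,(190,183,45,55))
fs=s["frame"].astype(int)
print("roof s");edge(s,(fs.min(2)>180),.0515,(385,160,50,60))
h=cv2.cvtColor(t["frame"],cv2.COLOR_RGB2HSV)
print("port");edge(t,(f.max(2)<110)&(f.max(2)-f.min(2)<25)&(f.max(2)>55),.0795,(200,198,20,24))
# deck: rim lines bright
for b in((338-53,178,17,57),(365,0,1,1)):pass
def line(m,box,z,c):
    ce,st,l=cen(m,box);ys,xs=np.nonzero(l);P=np.array([ray(c,p,z)[:2] for p in zip(xs,ys)]).astype(np.float32)
    v=cv2.fitLine(P,cv2.DIST_L2,0,.01,.01).ravel();print(st,np.degrees(np.arctan2(v[1],v[0])),P.mean(0),P.min(0),P.max(0))
g=f.min(2)
line(g>95,(285,188,16,36),.078,t);line(g>95,(317,184,14,36),.078,t)
line(g>95,(285,180,17,42),.075,t);line(g>80,(317,184,14,36),.075,t)
E
```

```text
cut (array([ 0.53963996, -0.22400354,  0.0515843 ]), [np.float64(0.0717241584436068), np.float64(0.07172415844355126)]) [ 0.53987036 -0.22429977  0.05      ] [ 0.53852324 -0.22411883  0.05      ]
[[ 62  69  71  81  90  91  89  87  91  94 110 126 131 138 158 176 159 101
   51  50]
 [159 175 181 199 216 218 213 206 206 205 204 203 203 202 202 204 184 121
   50  44]
 [201 201 201 202 202 203 203 202 203 203 203 202 202 201 200 201 204 173
   67  44]
 [199 200 201 199 200 201 201 201 202 202 202 202 201 199 198 200 203 176
   72  45]
 [197 198 179 151 150 143 131 129 123 111 112 112 115 138 178 198 202 181
  106  50]
 [198 174 112  93  96  96  88  88  89  88  87  84  87 125 178 201 201 183
  122  53]
 [198 171  94  81  91  90 104 126 150 152 128 108  90 101 164 201 202 204
  173  73]
 [189 145  70  84  95 120 178 208 212 212 208 191 144  99 136 183 201 203
  181 106]
 [191 142  65  81 101 154 194 180 119  82 113 176 189 140 127 177 200 200
  182 120]
 [176  91  47  74 102 169 191 141  44   0  43 164 207 174 126 175 203 202
  203 172]
 [121  62  44  68  92 141 185 178 111  54  75 164 199 
[... 741 characters left out ...]
34070587158203)
roof s
[395 167  34  33 474] ((508.41900634765625, 252.04183959960938), (68.7610092163086, 104.60041046142578), 86.53372192382812)
port
[203 202  13  15  99] ((508.293212890625, 252.7748260498047), (29.8397159576416, 37.024818420410156), 86.78334045410156)
[291 192  10  32 105] 14.459841 [0.51755255 0.02805586] [0.4753183  0.01565404] [0.55643535 0.04044037]
[317 185  10  31  63] 13.647494 [ 0.53512853 -0.04002124] [ 0.49690542 -0.05153408] [ 0.5757163  -0.02729528]
[291 192  10  30 103] 14.749765 [0.5187439  0.02835405] [0.48085263 0.01578051] [0.55692065 0.04062463]
[317 184  10  36 231] 6.3280716 [ 0.5243248  -0.03619077] [ 0.48659888 -0.05156427] [ 0.5788821  -0.02720445]
```

```bash
cat >> h.py <<'E'
from scipy.spatial.transform import Rotation as Ro
def rem(p,yaw,q=True):
    o=get_obs();R=Ro.from_euler("xyz",o["tool_rot"],degrees=True);T=Ro.from_euler("xyz",[180,0,yaw],degrees=True)
    print("turn",(R.inv()*T).as_rotvec().round(4),"shift mm",(R.inv().apply(np.array(p)-o["tcp_pos"])*1000).round(1),"tcp",o["tcp_pos"].round(4),"rot",o["tool_rot"].round(2),"F",o["wrist_force"].round(1),"gap",round(o["finger_gap"],4),"t",round(o["clock"],2))
E
python3 -c "
from h import *
t=read_camera('top');s=read_camera('scene')
print(tri((t,s),((208.6,209.25),(413.05,175.1))))
rem((.5395,-.224,.13),14)"
```

```text
(array([0.50806514, 0.25264205, 0.08101186]), [np.float64(0.6284660049012017), np.float64(0.6284660049010901)])
turn [1.000e-04 2.000e-04 8.726e-01] shift mm [-514.8  583.1  101.3] tcp [0.2411 0.4943 0.2312] rot [-1.8e+02  1.0e-02  6.4e+01] F [ 0.9 -1.  -0.4] gap 0.0854 t 0.4
```

arm_command(
  moves=[
    [0,0,0.14,0,0,0,1],
    [0,0,0.14,0,0,0,1],
    [0,0,0.14,0,0,0,1],
    [0,0,0.14,0,0,0,1],
    [0,0,0.14,0,0,0,1],
    [0,0,0.14,0,0,0,1],
    [0,0,0.05,0,0,0,1],
  ],
  newtons=40,
)

```text
clock: 1.1
tcp_pos: [0.2411, 0.4942, 0.2311]
tool_rot: [180.0, 0.0, 11.0]
wrist_force: [-0.1, -0.4, 0.0]
finger_gap: 0.0854
```

```bash
python3 -c "
from h import *
rem((.5395,-.224,.13),14)"
```

```text
turn [ 0.0003  0.0002 -0.0528] shift mm [156.3 761.9 101.3] tcp [0.2411 0.4942 0.2311] rot [1.7998e+02 1.0000e-02 1.0970e+01] F [-0.1 -0.4  0. ] gap 0.0854 t 1.1
```

arm_command(
  moves=[
    [0,0,-0.0528,9.7,47.6,0,1],
    [0,0,0,9.7,47.6,0,1],
    [0,0,0,9.7,47.6,0,1],
    [0,0,0,9.7,47.6,0,1],
    [0,0,0,9.7,47.6,0,1],
    [0,0,0,9.7,47.6,0,1],
    [0,0,0,9.7,47.6,0,1],
    [0,0,0,9.7,47.6,0,1],
    [0,0,0,9.7,47.6,0,1],
    [0,0,0,9.7,47.6,0,1],
    [0,0,0,9.7,47.6,0,1],
    [0,0,0,9.7,47.6,0,1],
  ],
)

```text
clock: 2.3
tcp_pos: [0.4946, -0.0449, 0.2311]
tool_rot: [179.9, -0.3, 14.5]
wrist_force: [1.2, -0.5, 0.9]
finger_gap: 0.0855
```

```bash
python3 -c "
from h import *
rem((.5395,-.224,.13),14);print(get_obs()['joint_pos'])"
```

```text
turn [ 0.0013 -0.0048  0.0092] shift mm [ -2.  184.5 101.3] tcp [ 0.4946 -0.0449  0.2311] rot [179.93  -0.27  14.53] F [ 1.2 -0.5  0.9] gap 0.0855 t 2.3
[-5.19580576e+00 -2.62218020e+00  2.32486957e+00  9.46658757e+01
  2.30062036e-02  7.02775517e+01]
```

arm_command(
  moves=[
    [0,0,0.009,0,45,0,1],
    [0,0,0,0,45,10,1],
    [0,0,0,0,45,25,1],
    [0,0,0,0,40,25,1],
    [0,0,0,0,0,25,1],
    [0,0,0,0,0,0,1],
  ],
)

```text
clock: 2.9
tcp_pos: [0.5393, -0.2261, 0.1443]
tool_rot: [179.9, -0.4, 13.6]
wrist_force: [-0.3, -1.3, -0.2]
finger_gap: 0.0856
```

```bash
python3 -c "
from h import *
rem((.5395,-.224,.03),14)"
```

```text
turn [ 0.0024 -0.0065 -0.0074] shift mm [ -0.   -2.2 114.3] tcp [ 0.5393 -0.2261  0.1443] rot [179.86  -0.37  13.57] F [-0.3 -1.3 -0.2] gap 0.0856 t 2.9
```

arm_command(
  moves=[
    [0.0024,-0.0065,-0.0074,0,-2.2,30,1],
    [0,0,0,0,0,30,1],
    [0,0,0,0,0,20,1],
    [0,0,0,0,0,15,1],
    [0,0,0,0,0,0,1],
  ],
)

```text
clock: 3.4
tcp_pos: [0.541, -0.2228, 0.0526]
tool_rot: [179.8, -0.3, 14.1]
wrist_force: [-0.5, -0.6, 0.5]
finger_gap: 0.0853
```

```bash
python3 -c "
from h import *
rem((.5395,-.224,.03),14)
t=read_camera('top');s=read_camera('scene')
f=lambda im,x,y,w,h,k:cv2.resize(im[y:y+h,x:x+w,::-1],None,fx=k,fy=k,interpolation=cv2.INTER_CUBIC)
cv2.imwrite('pics/a1.png',np.hstack([f(t['frame'],350,160,80,80,5),f(s['frame'],190,170,80,80,5)]))"
```

```text
turn [ 0.0035 -0.0047  0.0022] shift mm [-1.9  0.7 22.6] tcp [ 0.541  -0.2228  0.0526] rot [179.8   -0.27  14.13] F [-0.5 -0.6  0.5] gap 0.0853 t 3.4
```

View pics/a1.png

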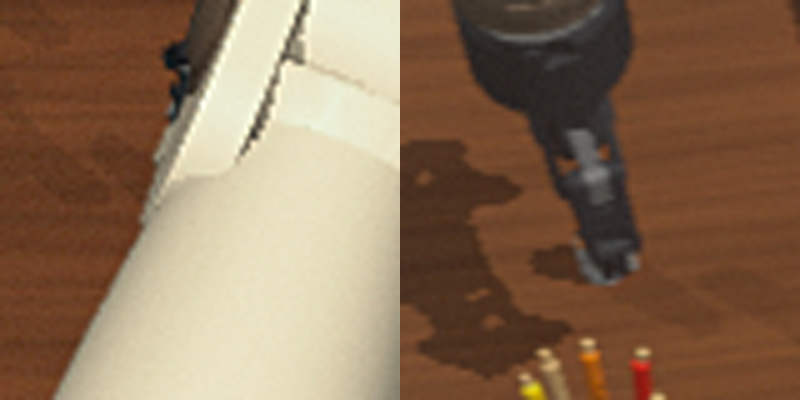

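arm_command(
  moves=[
    [0.0035,-0.0047,0.002,-1.9,0.7,12,1],
    [0,0,0,0,0,11,1],
    [0,0,0,0,0,0,1],
    [0,0,0,0,0,0,0.5],
    [0,0,0,0,0,0,0.1],
    [0,0,0,0,0,0,0.1],
    [0,0,0,0,0,0,0.1],
    [0,0,0,0,0,0,0.1],
    [0,0,0,0,0,0,0.1],
    [0,0,0,0,0,0,0.1],
  ],
  newtons=40,
)

```text
clock: 4.5
tcp_pos: [0.5426, -0.2254, 0.0345]
tool_rot: [179.7, -0.4, 14.0]
wrist_force: [0.9, 0.4, 0.5]
finger_gap: 0.0177
```

```bash
python3 -c "
from h import *
rem((.5395,-.224,.03),14)"
```

```text
turn [ 0.0052 -0.007  -0.    ] shift mm [-2.7 -2.2  4.5] tcp [ 0.5426 -0.2254  0.0345] rot [179.7  -0.4  14. ] F [0.9 0.4 0.5] gap 0.0177 t 4.5
```

arm_command(
  moves=[
    [0,0,0,0,0,0,0.1],
    [0,0,0,0,0,-10,0.1],
    [0,0,0,0,0,-30,0.1],
    [0,0,0,0,0,-40,0.1],
    [0,0,0,0,0,-40,0.1],
    [0,0,0,0,0,-20,0.1],
    [0,0,0,0,0,0,0.1],
  ],
)

```text
clock: 5.2
tcp_pos: [0.5403, -0.2244, 0.1819]
tool_rot: [179.7, -0.3, 14.0]
wrist_force: [0.4, 0.3, -0.5]
finger_gap: 0.0179
```

```bash
python3 -c "
from h import *
rem((.5275,-.0072,.16),14)
t=read_camera('top');s=read_camera('scene')
f=lambda im,x,y,w,h,k:cv2.resize(im[y:y+h,x:x+w,::-1],None,fx=k,fy=k,interpolation=cv2.INTER_CUBIC)
cv2.imwrite('pics/a2.png',np.hstack([f(t['frame'],350,160,80,80,5),f(s['frame'],190,120,80,120,5)[-400:]]))"
```

```text
turn [ 0.0044 -0.0059  0.    ] shift mm [  40.1 -214.    21.2] tcp [ 0.5403 -0.2244  0.1819] rot [179.75  -0.34  14.  ] F [ 0.4  0.3 -0.5] gap 0.0179 t 5.2
```

View pics/a2.png

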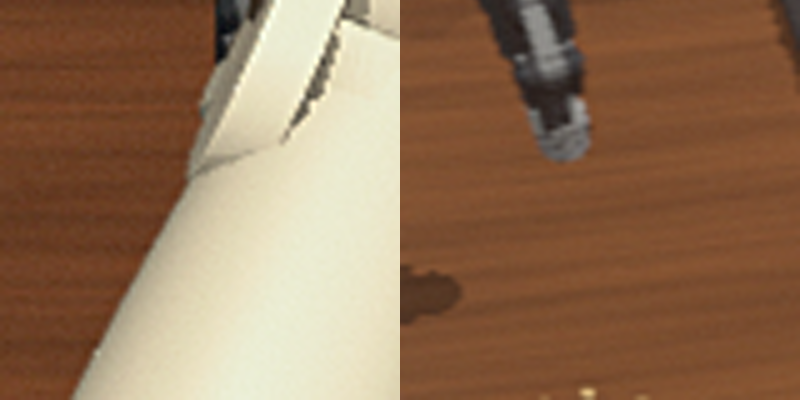

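arm_command(
  moves=[
    [0.0044,-0.0059,0,8,-45,0,0.1],
    [0,0,0,8,-45,0,0.1],
    [0,0,0,8,-45,0,0.1],
    [0,0,0,8,-45,0,0.1],
    [0,0,0,8,-34,5,0.1],
    [0,0,0,0,0,20,0.1],
    [0,0,0,0,0,0,0.1],
  ],
)

```text
clock: 6.0
tcp_pos: [0.5207, 0.0008, 0.1398]
tool_rot: [-179.5, 1.1, 13.9]
wrist_force: [0.1, -1.1, -0.0]
finger_gap: 0.0176
```

```bash
python3 -c "
from h import *
rem((.5275,-.0072,.15),14)
s=read_camera('scene');t=read_camera('top')
f=lambda im,x,y,w,h,k:cv2.resize(im[y:y+h,x:x+w,::-1],None,fx=k,fy=k,interpolation=cv2.INTER_CUBIC)
cv2.imwrite('pics/a3.png',np.hstack([f(t['frame'],275,160,64,96,6),f(s['frame'],280,140,64,96,6)]))"
```

```text
turn [-0.0084  0.019  -0.0027] shift mm [  4.5   9.3 -10.4] tcp [0.5207 0.0008 0.1398] rot [-179.52    1.09   13.85] F [ 0.1 -1.1 -0. ] gap 0.0176 t 6.0
```

View pics/a3.png

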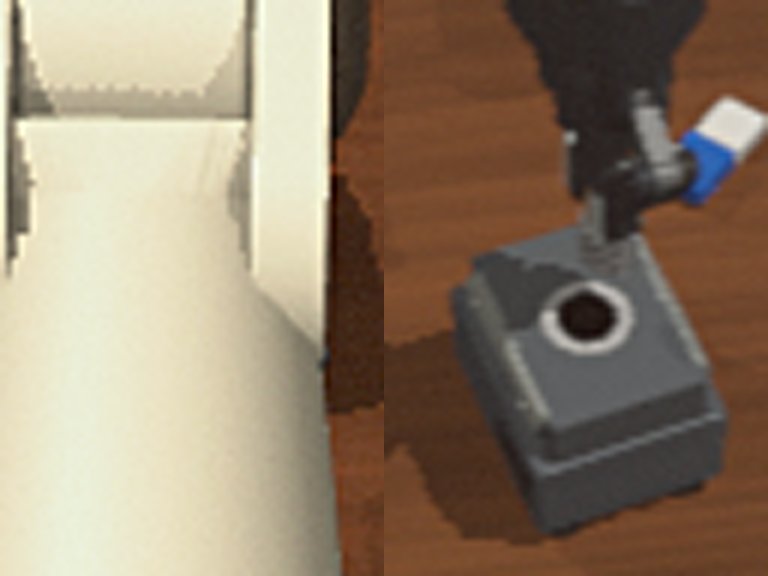

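arm_command(
  moves=[
    [-0.0084,0.019,-0.0027,4.5,9.3,-5,0.1],
    [0,0,0,0,0,0,0.1],
    [0,0,0,0,0,0,0.1],
  ],
)

```text
clock: 6.4
tcp_pos: [0.5299, -0.0109, 0.1494]
tool_rot: [179.9, -0.4, 13.8]
wrist_force: [-0.4, -0.0, -0.5]
finger_gap: 0.018
```

```bash
python3 -c "
from h import *
rem((.5275,-.0072,.14),14)
s=read_camera('scene')
f=lambda im,x,y,w,h,k:cv2.resize(im[y:y+h,x:x+w,::-1],None,fx=k,fy=k,interpolation=cv2.INTER_NEAREST)
cv2.imwrite('pics/a4.png',f(s['frame'],285,155,60,60,10))
rem((.5275,-.0072,.14),14)"
```

```text
turn [ 0.0023 -0.0065 -0.0043] shift mm [-1.5 -4.2  9.4] tcp [ 0.5299 -0.0109  0.1494] rot [179.87  -0.38  13.75] F [-0.4 -0.  -0.5] gap 0.018 t 6.4
turn [ 0.0025 -0.0068 -0.0043] shift mm [-1.6 -4.3  9.5] tcp [ 0.53   -0.011   0.1495] rot [179.86  -0.39  13.75] F [ 0.1 -0.6 -0.6] gap 0.0177 t 6.45
```

View pics/a4.png

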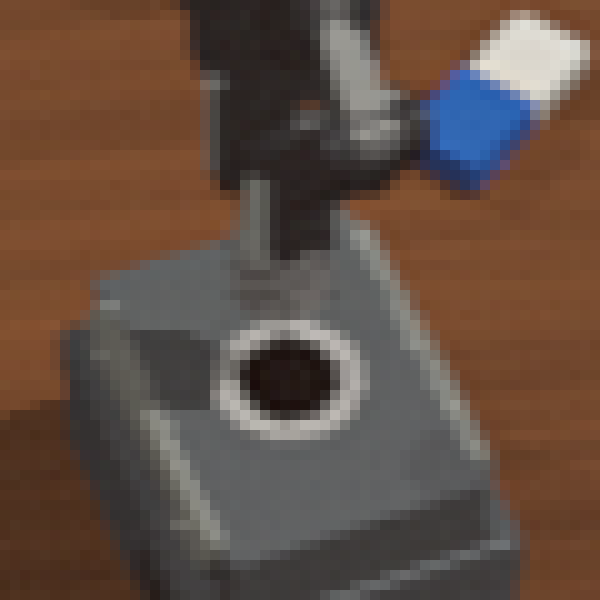

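```bash
cat >> h.py <<'E'
def proj(c,X):
    q=c["K"]@(c["R"]@np.array(X)+c["t"]);return (q[:2]/q[2]).round(2)
E
python3 -c "
from h import *
s=read_camera('scene')
for X in ((.53,-.011,.115),(.53,-.011,.135),(.5275,-.0072,.078),(.5281,-.0074,.078)):print(X,proj(s,X))
g=s['frame'].astype(int)
print(g[178:190,304:324].sum(2)//3)
print((g[178:190,304:324,0]-g[178:190,304:324,2]))
"
```

```text
(0.53, -0.011, 0.115) [312.17 184.7 ]
(0.53, -0.011, 0.135) [312.15 179.58]
(0.5275, -0.0072, 0.078) [313.58 192.84]
(0.5281, -0.0074, 0.078) [313.53 193.04]
[[ 82  80  83  85  90  96 100  84  48  38  39  40  38  43  80 105 136 148
  113  81]
 [ 85  91  93  86  88 103 101  84  45  37  39  40  44  68  94  99 121 143
  125  90]
 [ 97  97  97  96  90  91  97  88  57  35  44  78  87  83  97  97  98 123
  136 113]
 [ 97  96  97  90  81  83  92  93  79  73  87  98  91  89  98  97  96 108
  132 126]
 [ 97  98  98  96  85  75  71  72  78  88  89  91  99 104 100  96  95  96
  121 135]
 [ 98  95  99  97  91  84  84  87  87  91  88  90  97  96  95  96  96  94
   98 122]
 [ 96  98  95  93  82  75  73  73  76  85  98  99 100  95  87  96  97  96
   97 109]
 [ 97  98  96  98  94  84  78  85  86  83  89 103 103  99  95  97  97  96
   96 108]
 [ 98  97  96  96  95  90  88  93  92  85  98 109 101  94  93  95  95  96
   97  99]
 [ 98  98  95  94  96 102 127 152 152 152 174 176 152 119 102  93  93  95
   95  96]
 [ 81  98  95  99 125 161 179 167 134 113 137 171 184 184 162 117  96  94
   96  96]
 [ 64  66  82 121 161 169 139  96  51  37  46  63 102 156 182 168 128  96
   95  96]]
[[79 79 75 58 22  6  7  6  7  7  8  8  7  7  2 -1  2  3 23 66]
 [57 35 19  1  4  5  7  7  7  7  8  8  8  3  0 -3  1  3 14 47]
 [-3 -4 -3 -4  2  8  6  6  7  8  7  5  5  3  2 -1 -1  2  5 27]
 [-4 -4 -2 -2  4  7  6  8  4  7  6  7  5  7  3 -1 -1  0  3 14]
 [-3 -1 -2 -1  5  6  8  8  7  7  7  9  6  5  2 -2 -2 -1  2  4]
 [-1  0 -1  1  4  6  8  7  7  6  8  8  7  5  1  0  0 -3 -1  3]
 [-1 -2 -1 -2  4  7  7  6  7  7  7  8  7  4 -2  0 -1 -1 -2  0]
 [-2 -1 -1 -2  0  5  6  8  7  6  7  8  6  2 -1 -2 -2  0 -1 -1]
 [-1 -1 -1 -1 -3  2  4  6  7  8  7  6  2 -2 -2 -1  0 -1 -1 -2]
 [ 0  0  1 -1 -1  1  2  6  8  8  8  8  5  2 -1 -2 -2 -1 -3 -3]
 [-1 -1 -2  0  3  7  9  9  8  6  5  8  7  8  7  2 -1 -3 -1 -4]
 [ 3  1  1  3  7  9  8  8  9  9  8  6  6  8  9  7  4 -4 -2 -2]]
```

arm_command(
  moves=[
    [0.0023,-0.0065,-0.004,-1,-1.5,5,0.1],
    [0,0,0,-1,-1.5,8,0.1],
    [0,0,0,0,0,6,0.1],
    [0,0,0,0,0,0,0.1],
  ],
)

```text
clock: 6.9
tcp_pos: [0.5268, -0.0083, 0.1284]
tool_rot: [-180.0, 0.1, 14.0]
wrist_force: [-0.3, 0.2, -0.1]
finger_gap: 0.0179
```

```bash
python3 -c "
from h import *
rem((.5275,-.0082,.118),14)"
```

```text
turn [-0.0005  0.0011 -0.0003] shift mm [ 0.7  0.1 10.4] tcp [ 0.5268 -0.0083  0.1284] rot [-1.7997e+02  7.0000e-02  1.3980e+01] F [-0.3  0.2 -0.1] gap 0.0179 t 6.9
```

arm_command(
  moves=[
    [0,0,0,0.3,0,5,0.1],
    [0,0,0,0.3,0,4,0.1],
    [0,0,0,0,0,3,0.1],
    [0,0,0,0,0,3,0.1],
    [0,0,0,0,0,2,0.1],
  ],
)

```text
clock: 7.4
tcp_pos: [0.5275, -0.008, 0.1098]
tool_rot: [-180.0, 0.1, 14.0]
wrist_force: [1.0, -2.4, 2.0]
finger_gap: 0.0174
```

```bash
python3 -c "
from h import *
rem((.5275,-.0082,.118),14)
s=read_camera('scene')
f=lambda im,x,y,w,h,k:cv2.resize(im[y:y+h,x:x+w,::-1],None,fx=k,fy=k,interpolation=cv2.INTER_NEAREST)
cv2.imwrite('pics/a5.png',f(s['frame'],285,155,60,60,10))"
```

```text
turn [-0.0004  0.0011  0.0001] shift mm [-0.   0.2 -8.2] tcp [ 0.5275 -0.008   0.1098] rot [-1.7998e+02  6.0000e-02  1.4010e+01] F [ 1.  -2.4  2. ] gap 0.0174 t 7.4
```

View pics/a5.png

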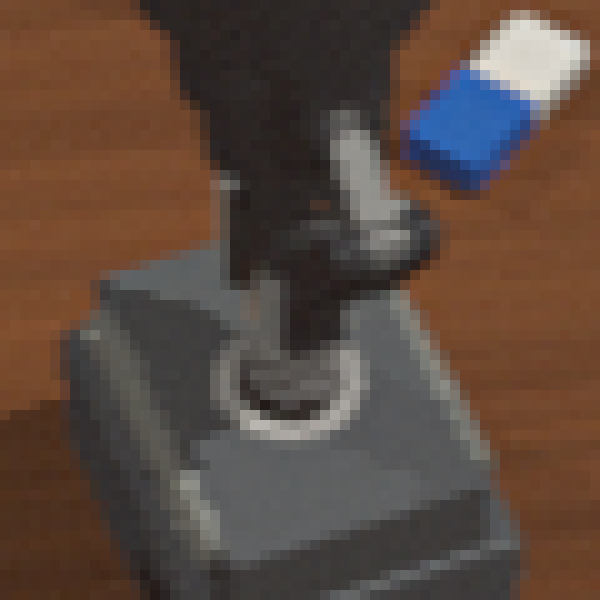

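arm_command(
  moves=[
    [0,0,0,0.3,0.8,0,0.1],
    [0,0,0,0,0,2,0.1],
    [0,0,0,0,0,2,0.1],
  ],
)

```text
clock: 7.75
tcp_pos: [0.5284, -0.0088, 0.1061]
tool_rot: [-180.0, -0.0, 14.0]
wrist_force: [-0.4, -0.1, -0.9]
finger_gap: 0.0177
```

Forces vanished; it is in. Continue down.

arm_command(
  moves=[
    [0,0,0,0,0,3,0.1],
    [0,0,0,0,0,3,0.1],
    [0,0,0,0,0,3,0.1],
    [0,0,0,0,0,2,0.1],
  ],
)

```text
clock: 8.15
tcp_pos: [0.5284, -0.0088, 0.094]
tool_rot: [-180.0, 0.0, 14.0]
wrist_force: [1.1, 0.5, -0.3]
finger_gap: 0.0178
```

arm_command(
  moves=[
    [0,0,0,0,0,3,0.1],
    [0,0,0,0,0,2,0.1],
    [0,0,0,0,0,1,0.1],
  ],
)

```text
clock: 8.45
tcp_pos: [0.5284, -0.0088, 0.0872]
tool_rot: [-180.0, 0.0, 14.0]
wrist_force: [0.1, -0.4, -0.5]
finger_gap: 0.0173
```

arm_command(
  moves=[
    [0,0,0,0,0,1,0.1],
    [0,0,0,0,0,0.5,0.1],
  ],
)

```text
clock: 8.65
tcp_pos: [0.5285, -0.0088, 0.0858]
tool_rot: [-180.0, -0.0, 14.0]
wrist_force: [-1.5, 0.9, 2.6]
finger_gap: 0.018
```

arm_command(
  moves=[
    [0,0,0,0,0,0.5,0.1],
    [0,0,0,0,0,0,0.1],
  ],
)

```text
clock: 8.85
tcp_pos: [0.5285, -0.0088, 0.0859]
tool_rot: [180.0, -0.0, 14.0]
wrist_force: [-1.3, -0.1, 3.2]
finger_gap: 0.0176
```

arm_command(
  moves=[
    [0,0,0,0,0,0,0.35],
    [0,0,0,0,0,0,0.5],
    [0,0,0,0,0,0,0.6],
    [0,0,0,0,0,0,0.7],
    [0,0,0,0,0,-10,0.8],
    [0,0,0,0,0,-30,1],
    [0,0,0,0,0,-40,1],
    [0,0,0,0,0,-30,1],
    [0,0,0,0,0,0,1],
  ],
)

```text
clock: 9.75
tcp_pos: [0.5271, -0.0087, 0.2007]
tool_rot: [-180.0, 0.1, 14.0]
wrist_force: [0.0, -0.4, -0.5]
finger_gap: 0.0855
```

```bash
python3 -c "
from h import *
rem((.508,.2525,.15),-3)
s=read_camera('scene')
f=lambda im,x,y,w,h,k:cv2.resize(im[y:y+h,x:x+w,::-1],None,fx=k,fy=k,interpolation=cv2.INTER_NEAREST)
cv2.imwrite('pics/a6.png',f(s['frame'],285,140,60,75,8))
print(proj(s,(.5281,-.0074,.102)))"
```

```text
turn [-0.0004  0.0023  0.2968] shift mm [  44.8 -258.    50.8] tcp [ 0.5271 -0.0087  0.2007] rot [-1.7996e+02  1.2000e-01  1.4000e+01] F [ 0.  -0.4 -0.5] gap 0.0855 t 9.75
[313.53 187.18]
```

View pics/a6.png

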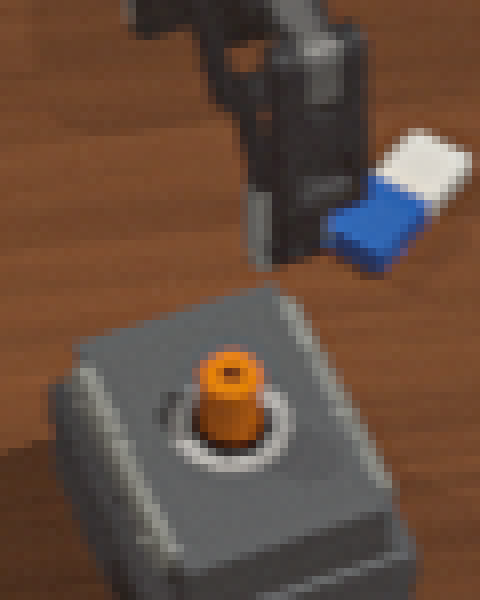

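arm_command(
  moves=[
    [0,0,0.14,0,0,0,1],
    [0,0,0.14,0,0,0,1],
    [0,0,0.015,0,0,0,1],
    [0,0,0,0,0,0,1],
  ],
)

```text
clock: 10.2
tcp_pos: [0.5259, -0.0087, 0.1966]
tool_rot: [180.0, 0.4, -3.3]
wrist_force: [-0.1, 0.4, -0.5]
finger_gap: 0.0852
```

```bash
python3 -c "
from h import *
rem((.508,.2525,.15),-3)"
```

```text
turn [ 0.0001  0.007  -0.0044] shift mm [ -32.4 -259.8   46.8] tcp [ 0.5259 -0.0087  0.1966] rot [179.99   0.4   -3.25] F [-0.1  0.4 -0.5] gap 0.0852 t 10.2
```

arm_command(
  moves=[
    [0,0.007,0,-5,-45,0,1],
    [0,0,0,-5,-45,0,1],
    [0,0,0,-5,-45,0,1],
    [0,0,0,-5,-45,0,1],
    [0,0,0,-5,-35,0,1],
    [0,0,0,-3,-20,5,1],
    [0,0,0,0,-8,10,1],
    [0,0,0,0,0,0,1],
    [0,0,0,0,0,0,1],
  ],
)

```text
clock: 11.1
tcp_pos: [0.508, 0.2419, 0.1754]
tool_rot: [179.8, 0.3, -1.8]
wrist_force: [-0.4, 0.1, -0.2]
finger_gap: 0.0855
```

```bash
python3 -c "
from h import *
rem((.508,.2525,.12),-3)"
```

```text
turn [0.0033 0.0058 0.0204] shift mm [ -0.  -10.7  55.3] tcp [0.508  0.2419 0.1754] rot [179.82   0.33  -1.83] F [-0.4  0.1 -0.2] gap 0.0855 t 11.1
```

arm_command(
  moves=[
    [0.0033,0.0058,0.0204,0,-6,20,1],
    [0,0,0,0,-3.5,20,1],
    [0,0,0,0,0,10,1],
    [0,0,0,0,0,0,1],
  ],
)

```text
clock: 11.5
tcp_pos: [0.5098, 0.2468, 0.125]
tool_rot: [-180.0, -0.1, -3.2]
wrist_force: [-0.5, -0.1, 0.7]
finger_gap: 0.0854
```

```bash
python3 -c "
from h import *
rem((.508,.2525,.058),-3)
s=read_camera('scene');t=read_camera('top')
f=lambda im,x,y,w,h,k:cv2.resize(im[y:y+h,x:x+w,::-1],None,fx=k,fy=k,interpolation=cv2.INTER_NEAREST)
cv2.imwrite('pics/a7.png',np.hstack([f(t['frame'],180,170,60,75,6),f(s['frame'],380,140,60,75,6)]))"
```

```text
turn [-0.0001 -0.0017 -0.0037] shift mm [-2.3 -5.6 67. ] tcp [0.5098 0.2468 0.125 ] rot [-1.80e+02 -1.00e-01 -3.21e+00] F [-0.5 -0.1  0.7] gap 0.0854 t 11.5
```

View pics/a7.png

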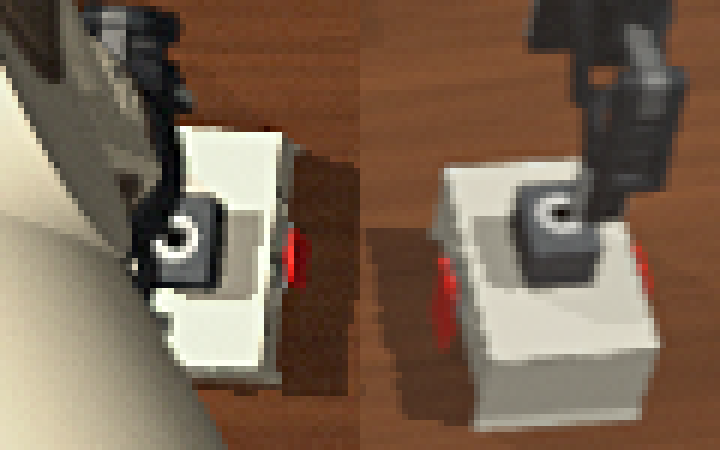

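arm_command(
  moves=[
    [0,0,0,-1,-3,15,1],
    [0,0,0,-1,-2.5,15,1],
    [0,0,0,0,0,10,1],
    [0,0,0,0,0,5,1],
    [0,0,0,0,0,0,1],
  ],
)

```text
clock: 12.1
tcp_pos: [0.5095, 0.2532, 0.0793]
tool_rot: [-179.9, -0.3, -3.2]
wrist_force: [0.4, 0.1, 0.5]
finger_gap: 0.0856
```

```bash
python3 -c "
from h import *
rem((.508,.2525,.051),-3)"
```

```text
turn [-0.0021 -0.0054 -0.0039] shift mm [-1.6  0.8 28.3] tcp [0.5095 0.2532 0.0793] rot [-179.88   -0.31   -3.22] F [0.4 0.1 0.5] gap 0.0856 t 12.1
```

arm_command(
  moves=[
    [-0.002,-0.0054,-0.004,-1,0.4,10,1],
    [0,0,0,-0.5,0.3,9,1],
    [0,0,0,0,0,6,1],
    [0,0,0,0,0,1,1],
    [0,0,0,0,0,0,1],
  ],
)

```text
clock: 12.6
tcp_pos: [0.5079, 0.2526, 0.0512]
tool_rot: [180.0, 0.0, -3.0]
wrist_force: [0.4, 0.2, 0.4]
finger_gap: 0.0853
```

```bash
python3 -c "
from h import *
rem((.508,.2525,.051),-3)"
```

```text
turn [0.0001 0.0004 0.0006] shift mm [0.1 0.1 0.2] tcp [0.5079 0.2526 0.0512] rot [ 1.7999e+02  2.0000e-02 -2.9600e+00] F [0.4 0.2 0.4] gap 0.0853 t 12.6
```

arm_command(
  moves=[
    [0,0,0,0,0,0,0.6],
    [0,0,0,0,0,0,0.5],
    [0,0,0,0,0,0,0.4],
    [0,0,0,0,0,0,0.3],
    [0,0,0,0,0,0,0.3],
    [0,0,0,0,0,0,0.3],
    [0,0,0,0,0,0,0.3],
  ],
  newtons=60,
)

```text
clock: 13.3
tcp_pos: [0.5085, 0.2528, 0.0523]
tool_rot: [-180.0, -0.1, -3.0]
wrist_force: [-0.5, 0.2, 0.3]
finger_gap: 0.0392
```

```bash
python3 -c "
from h import *
rem((.508,.2525,.051),-3)"
```

```text
turn [-0.0008 -0.0012  0.0006] shift mm [-0.5  0.3  1.3] tcp [0.5085 0.2528 0.0523] rot [-1.7996e+02 -7.0000e-02 -2.9700e+00] F [-0.5  0.2  0.3] gap 0.0392 t 13.3
```

arm_command(
  moves=[
    [0,0,0,0,0,-5,0.3],
    [0,0,0,0,0,-15,0.3],
    [0,0,0,0,0,-30,0.3],
    [0,0,0,0,0,-40,0.3],
    [0,0,0,0,0,-40,0.3],
    [0,0,0,0,0,-20,0.3],
    [0,0,0,0,0,0,0.3],
    [0,0,0,0,0,0,0.3],
  ],
)

```text
clock: 14.1
tcp_pos: [0.5073, 0.2522, 0.2132]
tool_rot: [-179.9, -0.1, -3.0]
wrist_force: [-0.7, -0.2, -1.9]
finger_gap: 0.0391
```

```bash
python3 -c "
from h import *
rem((.528,-.0078,.2),14)
s=read_camera('scene');t=read_camera('top')
f=lambda im,x,y,w,h,k:cv2.resize(im[y:y+h,x:x+w,::-1],None,fx=k,fy=k,interpolation=cv2.INTER_NEAREST)
cv2.imwrite('pics/a8.png',np.hstack([f(t['frame'],170,150,70,95,5),f(s['frame'],380,90,70,95,5)]))"
```

```text
turn [-0.001  -0.0024 -0.2961] shift mm [ 34.1 258.6  12.9] tcp [0.5073 0.2522 0.2132] rot [-1.7992e+02 -1.3000e-01 -2.9600e+00] F [-0.7 -0.2 -1.9] gap 0.0391 t 14.1
```

View pics/a8.png

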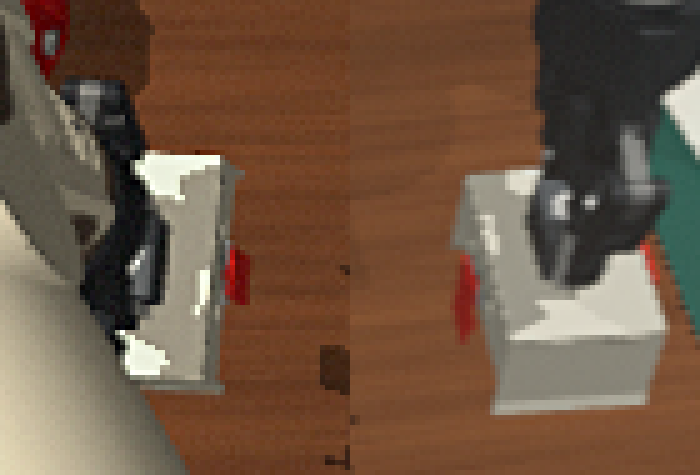

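arm_command(
  moves=[
    [0,0,0,2,15,0,0.3],
    [0,0,0,4,30,0,0.3],
    [0,0,0,5,38,0,0.3],
    [0,0,0,5,38,0,0.3],
    [0,0,0,5,38,0,0.3],
    [0,0,0,5,38,0,0.3],
    [0,0,0,4,30,0,0.3],
    [0,0,0,3,18,0,0.3],
    [0,0,0,0,6,0,0.3],
    [0,0,0,0,0,0,0.3],
  ],
)

```text
clock: 15.2
tcp_pos: [0.5207, -0.0162, 0.1983]
tool_rot: [179.7, 1.1, -3.0]
wrist_force: [-0.5, 0.3, -1.9]
finger_gap: 0.0392
```

arm_command(
  moves=[
    [0,0,-0.07,0,0,0,0.3],
    [0,0,-0.09,0,0,0,0.3],
    [0,0,-0.09,0,0,0,0.3],
    [0,0,-0.02,0,0,0,0.3],
    [0,0,0,0,0,0,0.3],
  ],
)

```text
clock: 15.7
tcp_pos: [0.5189, -0.0131, 0.1958]
tool_rot: [-179.9, 1.4, 13.1]
wrist_force: [0.3, -0.4, -1.0]
finger_gap: 0.0392
```

```bash
python3 -c "
from h import *
rem((.528,-.0078,.18),14)"
```

```text
turn [-0.0024  0.0247 -0.0149] shift mm [10.5 -3.1 15.5] tcp [ 0.5189 -0.0131  0.1958] rot [-179.87    1.41   13.15] F [ 0.3 -0.4 -1. ] gap 0.0392 t 15.7
```

arm_command(
  moves=[
    [-0.002,0.0247,-0.015,5,-1.5,3,0.3],
    [0,0,0,4,-1,3,0.3],
    [0,0,0,1,0,0,0.3],
    [0,0,0,0,0,0,0.3],
  ],
)

```text
clock: 16.1
tcp_pos: [0.5278, -0.0068, 0.1888]
tool_rot: [-180.0, 0.1, 13.7]
wrist_force: [0.6, 0.6, -0.5]
finger_gap: 0.0392
```

```bash
python3 -c "
from h import *
rem((.528,-.0078,.165),14)"
```

```text
turn [-0.0008  0.0012 -0.0046] shift mm [-0.1  1.1 23.8] tcp [ 0.5278 -0.0068  0.1888] rot [-1.7995e+02  7.0000e-02  1.3740e+01] F [ 0.6  0.6 -0.5] gap 0.0392 t 16.1
```

arm_command(
  moves=[
    [-0.0008,0.001,-0.0046,0,0.5,10,0.3],
    [0,0,0,0,0.3,12,0.3],
    [0,0,0,0,0,10,0.3],
    [0,0,0,0,0,7,0.3],
    [0,0,0,0,0,0,0.3],
  ],
)

```text
clock: 16.6
tcp_pos: [0.5274, -0.0077, 0.1452]
tool_rot: [-180.0, 0.2, 13.9]
wrist_force: [-1.2, 0.1, -1.2]
finger_gap: 0.039
```

```bash
python3 -c "
from h import *
rem((.528,-.0078,.14),14)
s=read_camera('scene')
f=lambda im,x,y,w,h,k:cv2.resize(im[y:y+h,x:x+w,::-1],None,fx=k,fy=k,interpolation=cv2.INTER_NEAREST)
cv2.imwrite('pics/a9.png',f(s['frame'],275,140,75,95,6))"
```

```text
turn [-0.0004  0.0027 -0.0012] shift mm [0.6 0.2 5.2] tcp [ 0.5274 -0.0077  0.1452] rot [-1.7997e+02  1.6000e-01  1.3930e+01] F [-1.2  0.1 -1.2] gap 0.039 t 16.6
```

View pics/a9.png

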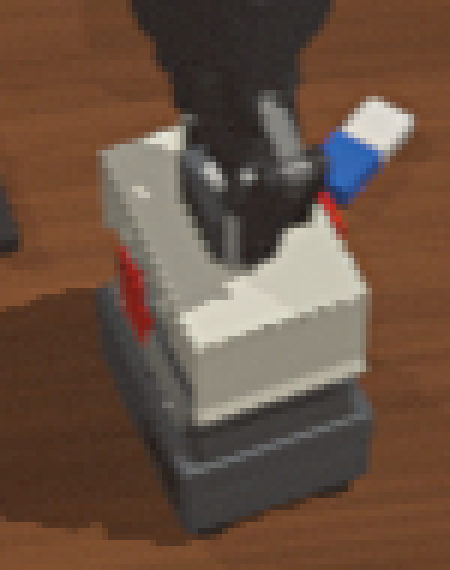

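arm_command(
  moves=[
    [0,0.0027,0,0.3,0,4,0.3],
    [0,0,0,0.3,0,4,0.3],
    [0,0,0,0,0,3,0.3],
    [0,0,0,0,0,2,0.3],
  ],
)

```text
clock: 17.05
tcp_pos: [0.5288, -0.0076, 0.133]
tool_rot: [180.0, -0.2, 13.9]
wrist_force: [0.5, -0.2, -0.8]
finger_gap: 0.0389
```

arm_command(
  moves=[
    [0,-0.002,0,-0.4,0,0,0.3],
    [0,0,0,0,0,2,0.3],
    [0,0,0,0,0,2,0.3],
  ],
)

```text
clock: 17.35
tcp_pos: [0.5285, -0.0077, 0.1289]
tool_rot: [180.0, -0.0, 13.9]
wrist_force: [-1.4, -0.5, -1.3]
finger_gap: 0.0389
```

```bash
python3 -c "
from h import *
rem((.528,-.0078,.125),14)"
```

```text
turn [ 0.0003 -0.0009 -0.0013] shift mm [-0.5 -0.1  3.9] tcp [ 0.5285 -0.0077  0.1289] rot [ 1.7998e+02 -5.0000e-02  1.3930e+01] F [-1.4 -0.5 -1.3] gap 0.0389 t 17.35
```

arm_command(
  moves=[
    [0,0,0,0,0,2,0.3],
    [0,0,0,0,0,2,0.3],
  ],
)

```text
clock: 17.55
tcp_pos: [0.5286, -0.0078, 0.1247]
tool_rot: [180.0, -0.1, 13.9]
wrist_force: [-0.0, -0.5, -1.8]
finger_gap: 0.0391
```

```bash
python3 -c "
from h import *
rem((.528,-.0078,.1118),14);print(get_obs()['torque'])
s=read_camera('scene')
f=lambda im,x,y,w,h,k:cv2.resize(im[y:y+h,x:x+w,::-1],None,fx=k,fy=k,interpolation=cv2.INTER_NEAREST)
cv2.imwrite('pics/b1.png',f(s['frame'],275,140,75,95,6))"
```

```text
turn [ 0.0004 -0.0011 -0.0013] shift mm [-0.6 -0.1 12.9] tcp [ 0.5286 -0.0078  0.1247] rot [ 1.7998e+02 -6.0000e-02  1.3920e+01] F [-0.  -0.5 -1.8] gap 0.0391 t 17.55
[-0.00044533  0.01764331 -0.02941948]
```

View pics/b1.png

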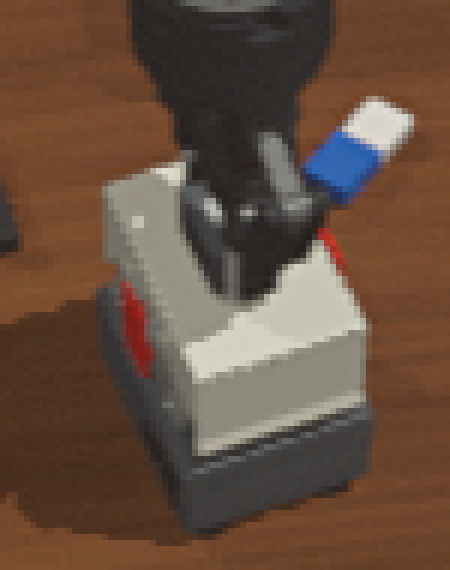

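arm_command(
  moves=[
    [0,0,0,-0.3,0,1,0.3],
    [0,0,0,0,0,1,0.3],
  ],
)

```text
clock: 17.8
tcp_pos: [0.5281, -0.0078, 0.1222]
tool_rot: [180.0, -0.0, 13.9]
wrist_force: [-0.2, -0.1, -2.0]
finger_gap: 0.0391
```

arm_command(
  moves=[
    [0,0,0,0,0,1,0.3],
  ],
)

```text
clock: 17.9
tcp_pos: [0.5281, -0.0078, 0.1211]
tool_rot: [180.0, -0.0, 13.9]
wrist_force: [0.9, 0.0, -1.2]
finger_gap: 0.0389
```

arm_command(
  moves=[
    [0,0,0,0,0,1,0.3],
  ],
)

```text
clock: 18.0
tcp_pos: [0.5281, -0.0076, 0.1201]
tool_rot: [-180.0, -0.0, 13.9]
wrist_force: [-0.6, 2.2, 0.9]
finger_gap: 0.039
```

arm_command(
  moves=[
    [0,0,0,0,-0.4,0.5,0.3],
  ],
)

```text
clock: 18.1
tcp_pos: [0.5281, -0.0071, 0.1197]
tool_rot: [-180.0, -0.1, 13.9]
wrist_force: [-0.6, 1.8, -0.3]
finger_gap: 0.0391
```

arm_command(
  moves=[
    [0,0,0,0,-0.2,0.7,0.3],
  ],
)

```text
clock: 18.2
tcp_pos: [0.528, -0.0068, 0.119]
tool_rot: [-180.0, -0.1, 13.9]
wrist_force: [-0.9, 0.6, -0.4]
finger_gap: 0.039
```

```bash
python3 -c "
from h import *
rem((.528,-.0078,.1118),14);print(get_obs()['torque'])"
```

```text
turn [-0.0005 -0.0012 -0.0011] shift mm [-0.3  0.9  7.2] tcp [ 0.528  -0.0068  0.119 ] rot [-1.7997e+02 -7.0000e-02  1.3940e+01] F [-0.9  0.6 -0.4] gap 0.039 t 18.2
[0.10157959 0.08074358 0.02382901]
```

arm_command(
  moves=[
    [0,0,0,0,-0.1,0.7,0.3],
  ],
)

```text
clock: 18.3
tcp_pos: [0.5281, -0.0067, 0.1186]
tool_rot: [-180.0, -0.1, 13.9]
wrist_force: [-1.1, 0.2, 3.7]
finger_gap: 0.0389
```

arm_command(
  moves=[
    [0,0,0,0,0,0.7,0.3],
  ],
)

```text
clock: 18.4
tcp_pos: [0.5282, -0.0068, 0.1183]
tool_rot: [180.0, -0.1, 13.9]
wrist_force: [-1.9, 0.1, 4.4]
finger_gap: 0.0389
```

arm_command(
  moves=[
    [0,0,0,0,0,0.7,0.3],
  ],
)

```text
clock: 18.5
tcp_pos: [0.5283, -0.0068, 0.118]
tool_rot: [180.0, -0.1, 13.9]
wrist_force: [-2.6, 0.0, 5.4]
finger_gap: 0.039
```

arm_command(
  moves=[
    [0,0,0,-0.4,0,1,0.3],
  ],
)

```text
clock: 18.6
tcp_pos: [0.5282, -0.0069, 0.1177]
tool_rot: [180.0, -0.2, 13.9]
wrist_force: [-0.7, 0.6, 6.9]
finger_gap: 0.0389
```

arm_command(
  moves=[
    [0,0,0,-0.2,0,1,0.3],
  ],
)

```text
clock: 18.7
tcp_pos: [0.5284, -0.007, 0.1174]
tool_rot: [180.0, -0.3, 13.9]
wrist_force: [-0.6, 1.4, 7.5]
finger_gap: 0.039
```

arm_command(
  moves=[
    [0,0,0,-0.2,0,1,0.3],
  ],
)

```text
clock: 18.8
tcp_pos: [0.5285, -0.007, 0.1172]
tool_rot: [179.9, -0.4, 13.9]
wrist_force: [-1.7, -0.2, 7.0]
finger_gap: 0.0392
```

```bash
python3 -c "
from h import *
rem((.528,-.0078,.1118),14);print(get_obs()['torque'])"
```

```text
turn [ 0.0011 -0.0064 -0.0011] shift mm [-0.7  0.6  5.4] tcp [ 0.5285 -0.007   0.1172] rot [179.94  -0.36  13.94] F [-1.7 -0.2  7. ] gap 0.0392 t 18.8
[ 0.1883699   0.51028098 -0.0296594 ]
```

arm_command(
  moves=[
    [0.001,-0.009,0,-0.5,0,1.3,0.3],
  ],
)

```text
clock: 18.9
tcp_pos: [0.5287, -0.007, 0.1169]
tool_rot: [180.0, 0.0, 13.9]
wrist_force: [0.8, 1.1, 7.3]
finger_gap: 0.0386
```

arm_command(
  moves=[
    [0.001,-0.009,0,-0.3,0,1.6,0.3],
  ],
)

```text
clock: 19.0
tcp_pos: [0.5291, -0.007, 0.1164]
tool_rot: [-180.0, 0.4, 13.9]
wrist_force: [-0.9, 0.7, 9.0]
finger_gap: 0.0389
```

```bash
python3 -c "
from h import *
rem((.528,-.0078,.1118),14);print(get_obs()['torque'])"
```

```text
turn [-0.0004  0.0071 -0.0011] shift mm [-1.2  0.5  4.6] tcp [ 0.5291 -0.007   0.1164] rot [-179.98    0.41   13.94] F [-0.9  0.7  9. ] gap 0.0389 t 19.0
[0.29387886 0.21512815 0.01359874]
```

arm_command(
  moves=[
    [0,0.004,0,-0.8,0,1.8,0.3],
  ],
)

```text
clock: 19.1
tcp_pos: [0.5291, -0.0071, 0.1156]
tool_rot: [-180.0, 0.1, 13.9]
wrist_force: [-1.8, 1.8, 9.0]
finger_gap: 0.0391
```

arm_command(
  moves=[
    [0,0,0,-0.6,0,2,0.3],
  ],
)

```text
clock: 19.2
tcp_pos: [0.529, -0.0072, 0.1149]
tool_rot: [180.0, -0.1, 13.9]
wrist_force: [-2.4, -0.4, 11.5]
finger_gap: 0.0389
```

```bash
python3 -c "
from h import *
rem((.528,-.0078,.1118),14);print(get_obs()['torque'])"
```

```text
turn [ 0.0002 -0.0009 -0.001 ] shift mm [-1.2  0.4  3.1] tcp [ 0.529  -0.0072  0.1149] rot [ 1.7999e+02 -5.0000e-02  1.3940e+01] F [-2.4 -0.4 11.5] gap 0.0389 t 19.2
[ 0.21418593  0.8864994  -0.0789546 ]
```

arm_command(
  moves=[
    [0,-0.004,0,-0.8,0,2,0.3],
  ],
)

```text
clock: 19.3
tcp_pos: [0.529, -0.0072, 0.1144]
tool_rot: [180.0, 0.0, 13.9]
wrist_force: [-0.9, 1.4, 11.4]
finger_gap: 0.0395
```

arm_command(
  moves=[
    [0,-0.003,0,-0.8,0,2,0.3],
  ],
)

```text
clock: 19.4
tcp_pos: [0.5291, -0.0073, 0.114]
tool_rot: [179.9, 0.0, 13.9]
wrist_force: [-1.7, 0.6, 12.0]
finger_gap: 0.039
```

```bash
python3 -c "
from h import *
rem((.528,-.0078,.1118),14);print(get_obs()['torque'])"
```

```text
turn [ 0.0009  0.0003 -0.001 ] shift mm [-1.2  0.2  2.2] tcp [ 0.5291 -0.0073  0.114 ] rot [1.7995e+02 2.0000e-02 1.3940e+01] F [-1.7  0.6 12. ] gap 0.039 t 19.4
[ 0.39757071  0.51870021 -0.08237906]
```

arm_command(
  moves=[
    [0.001,-0.003,0,-0.8,0,2.2,0.3],
  ],
)

```text
clock: 19.5
tcp_pos: [0.5291, -0.0073, 0.1135]
tool_rot: [180.0, 0.0, 13.9]
wrist_force: [-1.9, 0.7, 12.8]
finger_gap: 0.0389
```

arm_command(
  moves=[
    [0.001,-0.003,0,-0.8,0,2.2,0.3],
  ],
)

```text
clock: 19.6
tcp_pos: [0.5291, -0.0074, 0.1131]
tool_rot: [-180.0, 0.0, 13.9]
wrist_force: [-3.0, 1.9, 14.2]
finger_gap: 0.0394
```

arm_command(
  moves=[
    [0.001,-0.003,0,-0.8,0,2.3,0.3],
  ],
)

```text
clock: 19.7
tcp_pos: [0.5291, -0.0074, 0.1127]
tool_rot: [-179.9, 0.0, 13.9]
wrist_force: [-2.9, 1.0, 14.2]
finger_gap: 0.039
```

```bash
python3 -c "
from h import *
rem((.528,-.0078,.1118),14);print(get_obs()['torque'])"
```

```text
turn [-0.001   0.0004 -0.0009] shift mm [-1.2  0.1  0.9] tcp [ 0.5291 -0.0074  0.1127] rot [-1.7994e+02  3.0000e-02  1.3950e+01] F [-2.9  1.  14.2] gap 0.039 t 19.7
[ 0.33277882  0.79935277 -0.0677483 ]
```

arm_command(
  moves=[
    [0,-0.003,0,-0.8,0,2.3,0.3],
  ],
)

```text
clock: 19.8
tcp_pos: [0.5291, -0.0075, 0.1123]
tool_rot: [-180.0, 0.0, 13.9]
wrist_force: [-2.4, 1.0, 14.8]
finger_gap: 0.0389
```

arm_command(
  moves=[
    [0,-0.003,0,-0.8,0,2.3,0.3],
  ],
)

```text
clock: 19.9
tcp_pos: [0.5291, -0.0075, 0.112]
tool_rot: [-180.0, 0.0, 13.9]
wrist_force: [-3.8, 1.6, 15.9]
finger_gap: 0.0391
```

arm_command(
  moves=[
    [0,-0.003,0,-0.8,0,2.3,0.3],
  ],
)

```text
clock: 20.0
tcp_pos: [0.5291, -0.0076, 0.1117]
tool_rot: [180.0, 0.0, 13.9]
wrist_force: [-2.6, 1.7, 15.9]
finger_gap: 0.0388
```

```bash
python3 -c "
from h import *
rem((.528,-.0078,.1118),14);print(get_obs()['torque'])"
```

```text
turn [ 0.      0.0001 -0.0011] shift mm [-1.2 -0.  -0.1] tcp [ 0.5291 -0.0076  0.1117] rot [180.     0.    13.94] F [-2.6  1.7 15.9] gap 0.0388 t 20.0
[ 0.41897101  0.89547486 -0.07829416]
```

arm_command(
  moves=[
    [0,-0.003,0,-0.8,0,2.3,0.3],
  ],
)

```text
clock: 20.1
tcp_pos: [0.5291, -0.0075, 0.1114]
tool_rot: [180.0, -0.0, 13.9]
wrist_force: [-2.8, 6.8, 4.3]
finger_gap: 0.0389
```

arm_command(
  moves=[
    [0,-0.003,0,-0.8,0,2.3,0.3],
  ],
)

```text
clock: 20.2
tcp_pos: [0.5291, -0.0076, 0.1104]
tool_rot: [180.0, 0.0, 13.9]
wrist_force: [-0.8, 0.8, 10.1]
finger_gap: 0.039
```

arm_command(
  moves=[
    [0,-0.002,0,-0.4,0,1.8,0.3],
  ],
)

```text
clock: 20.3
tcp_pos: [0.5291, -0.0076, 0.11]
tool_rot: [180.0, 0.0, 13.9]
wrist_force: [-5.2, 1.6, 12.0]
finger_gap: 0.0387
```

```bash
python3 -c "
from h import *
rem((.528,-.0078,.1118),14);print(get_obs()['torque'])
s=read_camera('scene')
f=lambda im,x,y,w,h,k:cv2.resize(im[y:y+h,x:x+w,::-1],None,fx=k,fy=k,interpolation=cv2.INTER_NEAREST)
cv2.imwrite('pics/b2.png',f(s['frame'],275,140,75,95,6))"
```

```text
turn [ 0.0008  0.0004 -0.001 ] shift mm [-1.2 -0.1 -1.8] tcp [ 0.5291 -0.0076  0.11  ] rot [1.7995e+02 2.0000e-02 1.3940e+01] F [-5.2  1.6 12. ] gap 0.0387 t 20.3
[0.25080262 0.9494156  0.00866437]
```

View pics/b2.png

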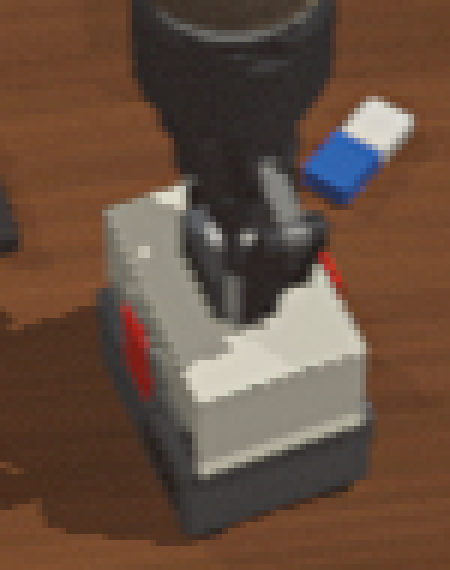

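arm_command(
  moves=[
    [0,0,0,0,0,0.2,0.3],
    [0,0,0,0,0,-0.5,0.3],
    [0,0,0,0,0,-0.5,0.3],
  ],
)

```text
clock: 20.65
tcp_pos: [0.529, -0.0075, 0.112]
tool_rot: [179.9, -0.0, 13.9]
wrist_force: [-0.4, 1.3, -1.5]
finger_gap: 0.0392
```

arm_command(
  moves=[
    [0,0,0,0,0,-0.8,0.3],
  ],
)

```text
clock: 20.75
tcp_pos: [0.5289, -0.0075, 0.1124]
tool_rot: [180.0, -0.0, 13.9]
wrist_force: [-0.4, 0.1, -1.7]
finger_gap: 0.039
```

arm_command(
  moves=[
    [0,0,0,0,0,-0.8,0.3],
  ],
)

```text
clock: 20.85
tcp_pos: [0.5289, -0.0076, 0.1128]
tool_rot: [180.0, 0.0, 13.9]
wrist_force: [0.9, 0.5, -5.4]
finger_gap: 0.0391
```

arm_command(
  moves=[
    [0,0,0,0,0,1,0.3],
    [0,0,0,0,0,1.2,0.3],
    [0,0,0,0,0,1.5,0.3],
    [0,0,0,0,0,1.5,0.3],
    [0,0,0,0,0,0,0.3],
  ],
)

```text
clock: 21.35
tcp_pos: [0.5289, -0.0076, 0.111]
tool_rot: [179.9, -0.1, 13.9]
wrist_force: [-2.1, -0.3, 4.3]
finger_gap: 0.0389
```

Now release and retreat straight up.

arm_command(
  moves=[
    [0,0,0,0,0,-0.4,0.3],
    [0,0,0,0,0,0,0.6],
    [0,0,0,0,0,0,0.8],
    [0,0,0,0,0,0,1],
    [0,0,0,0,0,0,1],
    [0,0,0,0,0,0,1],
    [0,0,0,0,0,-10,1],
    [0,0,0,0,0,-25,1],
    [0,0,0,0,0,-35,1],
    [0,0,0,0,0,-35,1],
    [0,0,0,0,0,-20,1],
    [0,0,0,0,0,0,1],
  ],
)

```text
clock: 22.55
tcp_pos: [0.5279, -0.0076, 0.2432]
tool_rot: [179.9, -0.1, 13.9]
wrist_force: [-0.3, -0.7, -1.1]
finger_gap: 0.0854
```

arm_command(
  moves=[
    [0,0,0,0,-30,-10,1],
    [0,0,0,0,-45,0,1],
    [0,0,0,0,-45,0,1],
    [0,0,0,0,-40,0,1],
    [0,0,0,0,-40,0,1],
    [0,0,0,0,-30,0,1],
    [0,0,0,0,-10,0,1],
    [0,0,0,0,0,0,1],
  ],
)

```text
clock: 23.35
tcp_pos: [0.4678, 0.2324, 0.2504]
tool_rot: [179.8, 0.0, 13.8]
wrist_force: [0.3, 0.6, 0.1]
finger_gap: 0.0854
```

```bash
python3 -c "
from h import *
rem((.528,-.0078,.1118),14)
s=read_camera('scene');t=read_camera('top')
f=lambda im,x,y,w,h,k:cv2.resize(im[y:y+h,x:x+w,::-1],None,fx=k,fy=k,interpolation=cv2.INTER_NEAREST)
cv2.imwrite('pics/b3.png',np.hstack([f(t['frame'],275,160,64,90,6),f(s['frame'],278,145,64,90,6)]))
cv2.imwrite('pics/b4.png',t['frame'][:,:,::-1])
for z in(.139,.137):print(proj(s,(.528,-.0078,z)),proj(t,(.528,-.0078,z)))"
```

```text
turn [ 0.0027  0.     -0.0043] shift mm [  1.4 247.3 139.3] tcp [0.4678 0.2324 0.2504] rot [179.84   0.    13.75] F [0.3 0.6 0.1] gap 0.0854 t 23.35
[313.36 177.74] [308.76 199.56]
[313.36 178.27] [308.78 199.67]
```

View pics/b3.png

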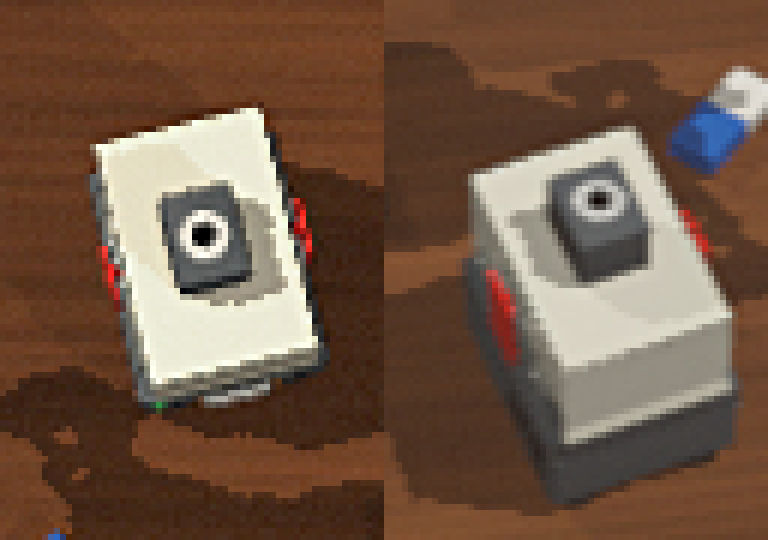

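View pics/b4.png

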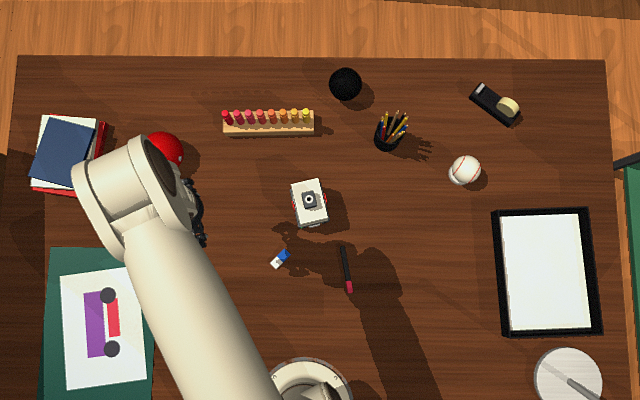

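```bash
python3 - <<'E'
from h import *
t=read_camera('top');s=read_camera('scene')
pp=[]
for c,b,th in((t,(302,193,13,13),140),(s,(308,171,11,12),130)):
    ce,st,l=cen(c["frame"].min(2)>th,b);cn,_=cv2.findContours(l.astype(np.uint8),0,cv2.CHAIN_APPROX_NONE);e=cv2.fitEllipse(max(cn,key=len));print(st,e);pp.append(e[0])
print(tri((t,s),pp))
t0=cv2.imread('pics/top0.png')[:,:,::-1];s0=cv2.imread('pics/scene0.png')[:,:,::-1]
def red(im,c,box,cen_,yaw,z):
    x,y,w,h=box;g=im[y:y+h,x:x+w].astype(int)
    wgt=np.clip((g[...,0]-np.maximum(g[...,1],g[...,2])-60)/100.,0,1)
    Y,X=np.mgrid[y:y+h,x:x+w]; m=wgt>.3
    P=np.array([ray(c,p,z)[:2]-cen_ for p in zip(X[m],Y[m])])*1000
    a=np.radians(yaw);v=P@np.array([-np.sin(a),np.cos(a)])
    print(box,m.sum(),v.min().round(1),v.max().round(1),np.average(v,weights=wgt[m]).round(2))
c0=np.array((.508,.2526));c1=np.array((.528,-.0078))
print("top before, after");
red(t0,t,(190,198,10,25),c0,-3,.0285);red(t,t,(287,195,12,25),c1,14,.088)
red(t0,t,(222,198,16,30),c0,-3,.0285);red(t,t,(321,190,10,20),c1,14,.088)
print("scene")
red(s0,s,(385,175,15,30),c0,-3,.0285);red(s,s,(290,183,14,30),c1,14,.088)
red(s0,s,(422,165,12,30),c0,-3,.0285);red(s,s,(325,175,15,20),c1,14,.088)
E
```

```text
[305 195   8   8  39] ((308.5907287597656, 198.59072875976562), (7.180238723754883, 7.742655277252197), 135.0)
[309 175  10   7  43] ((313.35601806640625, 177.9282989501953), (6.148868560791016, 9.030816078186035), 91.46387481689453)
(array([ 0.53009734, -0.00773954,  0.14092421]), [np.float64(0.3588662309316462), np.float64(0.3588662309316203)])
top before, after
(190, 198, 10, 25) 14 44.6 48.4 46.25Traceback (most recent call last):
  File "<stdin>", line 17, in <module>
  File "<stdin>", line 9, in red
KeyError: (slice(195, 220, None), slice(287, 299, None))
```

```bash
python3 - <<'E'
from h import *
t=read_camera('top');s=read_camera('scene')
t0=cv2.imread('pics/top0.png')[:,:,::-1];s0=cv2.imread('pics/scene0.png')[:,:,::-1]
def red(im,c,box,cen_,yaw,z):
    x,y,w,h=box;g=im[y:y+h,x:x+w].astype(int)
    wgt=np.clip((g[...,0]-np.maximum(g[...,1],g[...,2])-60)/100.,0,1)
    Y,X=np.mgrid[y:y+h,x:x+w]; m=wgt>.3
    P=np.array([ray(c,p,z)[:2]-cen_ for p in zip(X[m],Y[m])])*1000
    a=np.radians(yaw);v=P@np.array([-np.sin(a),np.cos(a)])
    print(box,m.sum(),v.min().round(1),v.max().round(1),np.average(v,weights=wgt[m]).round(2))
c0=np.array((.508,.2526));c1=np.array((.529,-.0078))
T=t["frame"];S=s["frame"]
red(t0,t,(190,198,10,25),c0,-3,.0285);red(T,t,(287,195,12,25),c1,14,.088)
red(t0,t,(222,198,16,30),c0,-3,.0285);red(T,t,(321,190,10,20),c1,14,.088)
red(s0,s,(385,175,15,30),c0,-3,.0285);red(S,s,(290,183,14,30),c1,14,.088)
red(s0,s,(422,165,12,30),c0,-3,.0285);red(S,s,(325,175,15,20),c1,14,.088)
E
```

```text
(190, 198, 10, 25) 14 44.6 48.4 46.25
(287, 195, 12, 25) 12 40.0 44.5 42.79
(222, 198, 16, 30) 16 -46.7 -37.1 -40.36
(321, 190, 10, 20) 15 -44.6 -39.6 -42.64
(385, 175, 15, 30) 20 -48.4 -38.4 -42.08
(290, 183, 14, 30) 25 -47.5 -38.7 -41.83
(422, 165, 12, 30) 7 46.3 48.7 47.4
(325, 175, 15, 20) 13 45.4 49.1 46.97
```

```bash
python3 -c "
from station import *
print(finish_job())"
```

```text
the job is handed in; nothing more can be done
None
```

I stood the cutter in its well and pressed the cover home. I then let go, moved the arm clear and handed the job in at about 23.5 s of the 72 s allowed. No verdict was reported.

**Cutter:** it met the floor with about 3 N. The picture after release showed only the orange grip above the deck.

**Cover force:** the wrist reading peaked at 15.9 N, or about 17.5 N of push once the cover's own weight is added. That is below the 22 N limit. The force then dropped sharply, and the cover landed on the deck.

**Clips:** in a gentle pull test the cover lifted about 1 mm freely and then held at about 5 N, so the clips had caught. I did not read the clip joints directly. In the pictures the two red arms sit evenly and are no wider than at the start.

**Cover position:** after correcting a height error of about 2 mm that appears in all my two-camera measurements, the port top is at 139 mm, as expected when home. In x, the cameras put the cover about 2 mm from the well centre I had measured. The arm readings suggest only about 1 mm. Both are within the 4 mm allowed.

**Bystanders:** they look unmoved in the last top picture, where the helmet was partly hidden by the arm. I checked this by eye only and did not measure it.

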